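Clamp the grinding jar in the vibratory mill and lock the spindle with its counter nut

ROBOT

A 7-joint arm with a two-finger parallel gripper is mounted at the origin on a cart in front of the work surface, level with it; the furniture and walls round the work are solid. World frame = base frame: x ahead of the robot, y to its left, z up, the work surface at z = 0. Lengths are in m, angles in rad, forces in N, time in s.
With the tool pointing down it reaches from about 0.35 to 0.9 m from the base axis. Payload 8.1 kg.
Tool frame: the origin (TCP) lies on the centre line of the jaws, within the pads' length; the fingertips stand 14 mm ahead of it and the grasp point (between the pads) lies 5 mm behind it (arm.tip_reach is the distance from the TCP to the fingertips, in m); z points along the fingers, y is the direction in which the jaws open and shut (so a half turn about z gives the same grasp; the last joint's range is limited). The gripper opens to 92 mm and grips with 3 to 60 N. Pads are 19 mm wide; open, the fingers measure 130 mm over their backs; the gripper's body (75 mm by 190 mm) begins 47 mm behind the grasp point.
Start: joints at [-1.291, 0.434, 0.025, 1.573, -0.012, 1.134, -0.075], TCP at [0.233, 0.58, 0.241] pointing down, gripper open.
Joint ranges: [-2.62, 2.62], [-0.44, 2.09], [-1.27, 1.32], [0.08, 2.57], [-1.32, 4.46], [0.12, 2], [-2.74, 2.74]. Speed limits (rad/s): [2.22, 2.22, 3.01, 3.01, 3.14, 3.14, 3.14].

INTERFACE

Orientations are given as a rotation vector (axis times angle).
In Python, from cell import sensors, vision, arm, nets gives the robot as it stands.
- The arm moves only by the shell command python3 -m handwheel 'ROWS' [FORCE]. ROWS is JSON, a list of rows, each an object of numbers: "tx", "ty", "tz": the shift along the tool's x, y, z in cm; "wx", "wy", "wz": the turn, a rotation vector about the tool's x, y, z in degrees; "claw": the opening, from 0 (shut) to 1 (fully open). A call has 1 to 12 rows; each row is the pose to reach, as a shift and turn from the pose commanded when the call began, along the tool's axes at that moment; what a row does not reach only later rows make up. A row lasts 1/12 s, in which the tool goes at most 41.7 mm and 7.16 degrees, less where a joint would pass 70% of its speed; a pose out of reach is approached as far as the arm can. A call with a gripper value outside its range is refused whole. The fingers move at their own pace and stop on an object; FORCE is the grip in N (left out, the last holds). Time passes only in rows, so rows that repeat a pose let the fingers close. It gives the time, the measured TCP pose, the force and the opening at its end, in the units of the state.
- sensors.observe(): the state, without advancing time (a new reading comes with each control period).
- vision.get_image(name): name is "scene" or "side" or "wrist"; returns (picture, depth): 400x640x3 uint8, blue, green, red; 400x640 float32, m along the optical axis (not along the pixel's ray), 0 where there is no reading.
- vision.camera_model(name): a dict with "K" (3x3 intrinsics, pixels), "k1" (the pictures are not rectified: a ray, as slopes to the right and down, at radius r is drawn at 1 + k1 r^2 times it, then the intrinsics apply), "xyz" and "attitude" of the camera in the world; the wrist camera has in their place "hand_eye" (4x4, takes a point from camera to tool coordinates, whose origin is the TCP and whose axes are the flange's). Camera axes: x right, y down, z forward; pixel columns grow to the right and rows downward; lengths in m; the calibration is good to about 2 mm. A picture is of the moment at which its call begins: read the wrist's pose just before it. camera_model takes no time and is no camera call.
- arm.sign_off(): hands the job in, once; it reports no verdict.
Trained networks look in the newest picture that a camera, given by its name, has taken for a name from the list of things; names that differ only in an ending like _2 or _b are one class to them, and where a whole thing is asked for, a point or a joint stands for the part that bears it (a point fixed in the world has none). Each returns a list of dicts, best first, with "score" (0 to 1); they miss things now and then, are a little off and sometimes report something else, mostly with a low value. They report only what shows in the picture. A call takes as long as a camera call.
- nets.cut_out(label, camera): "region" (400x640 bool, what is visible of it) and "uv" ([column, row] in pixels, amid what is visible of it).
The state is a dict: "clock": time; "joints": joint angles; "dq": joint speeds; "joint_efforts": joint torques, N m; "position": TCP position; "ee_rot": TCP orientation; "force": force on the tool from outside, world axes, zero at the start; "ft_torque": the same for the moment, N m; "width": opening from 0.0 (shut) to 1.0 (fully open).
Only numpy, scipy, OpenCV 4.12 (cv2) and the standard library are available. Lean on these libraries where they do the work, as an engineer would, in place of code of your own. Each camera call takes 0.05 s, during which the arm holds its last target.

TASK

Get the vibratory mill ready to run: turn the clamping spindle's top knob clockwise until its pad holds the grinding jar down firmly, about 0.2 N m at the knob, then run the counter nut below the knob down against the yoke's threaded boss and nip it up to the same torque, so that the spindle cannot shake loose. Finger tight, not forced: overtightening ruins gasket and thread. Leave the jar in its seat and the things around undisturbed.

Things in the scene. Friction and masses are not known exactly. Their poses are not given: they have to be found in the camera images.
- mill: fixed vibratory mill: white housing 130 (x) x 176 x 47 mm, control panel on its front (-x); two columns 49 mm left and right (y) carry the aluminium yoke, 34 x 128 mm (y), top 144 mm above the origin, with a fixed threaded boss, 28 mm square, on its middle, top 159 mm above the origin; beside it only two 6 mm high bolt heads. Origin: centre of the underside, on the spindle's vertical axis
- spindle: steel clamping spindle, vertical, right-hand thread, 4 mm a turn; clockwise from above lowers it. On top a round knurled knob, 29 mm diameter, 18 mm tall; origin at the knob's centre, about 199 mm above the mill's origin. Runs at 0.07 N m for 0.2 to 0.55 turn until the sprung pad touches the lid; torque then climbs to 0.2 N m within some 0.2 turn; under 0.11 is slack, over 0.3 too much. Stays put
- nut: round knurled counter nut on the spindle below the knob, 40 mm diameter; rim from 5 mm below to 8 mm above the origin (on the axis), 9 to 12 mm of bare thread up to the knob. Turns along with the knob; turned itself it runs down the thread at 0.04 N m (clockwise). After clamping 0.15 to 0.4 turn remain to the washer; 0.2 N m comes some 0.2 turn later; under 0.1 is slack, over 0.3 too much
- jar: loose steel grinding jar with flat lid, 52 mm diameter, 48 mm tall, standing between three locating pins in its seat on the mill's table under the spindle; origin: centre of its underside, z up
- petri: bystander: petri dish with lid, 62 mm diameter, 15 mm tall, on the table left of the mill
- weigh_boat: bystander: white weigh boat 50 x 60 x 14 mm on the table left of the mill
- tweezers: bystander: steel tweezers 181 mm long lying on the table right of the mill
- vial: bystander: snap-cap vial, 25 mm diameter, 47 mm tall, on the table right of the mill
- timer: bystander: flat laboratory timer 60 x 62 x 18 mm on the table right of the mill
- washer: loose steel tab washer, 32 mm diameter, 3 mm thick, lying flat on the boss round the spindle, two tabs bent down over the boss's flats; the nut bears on it; origin: centre of the disc's underside

How it is judged:
By the outcome, as a careful person would: the job done as asked, in the order asked, and still so for the second after the job is handed in, with the robot touching nothing.
It also fails if it takes over 72 s, if anything falls off the work surface, if the arm or the gripper's body presses on something with over 40 N, if the wrist force passes 120 N, or if a joint passes its speed limit or range.

## Working session

There is one attempt and no reset: what is moved stays moved. The work goes in short steps, Python scripts to look and compute and a shell command to move; the robot and the scene stay as the last step left them, time stands still between calls to the robot, and variables do not carry over. Pictures are saved under pics/ and viewed, and the job is handed in when it is done.

```bash
ls; mkdir -p pics
python3 - <<'E'
from cell import sensors, vision, arm, nets
import cv2
print(sensors.observe())
for n in ["scene","side","wrist"]:
    im,d=vision.get_image(n); cv2.imwrite(f"pics/{n}0.png",im); print(n,vision.camera_model(n))
    for l in (["spindle","nut","washer","mill","jar"] if n!="wrist" else []):
        r=nets.cut_out(l,n); print(l,[(x["score"],x["uv"],x["region"].sum()) for x in r[:2]])
print(sensors.observe()["clock"], arm.tip_reach)
E
```

```text
pics
{'clock': 0.0, 'joints': array([-1.29059931,  0.43523421,  0.02498827,  1.57407921, -0.01161653,
        1.13402546, -0.07510199]), 'dq': array([ 0.00031801, -0.00137496,  0.00062027, -0.00021036,  0.001038  ,
        0.00159427,  0.00131423]), 'joint_efforts': array([-4.89170475e-05, -6.67852163e+01,  9.84220840e-01, -3.14459896e+01,
       -6.07630145e-02,  4.27778217e-02,  1.56501196e-04]), 'position': array([0.233319  , 0.57928702, 0.23994509]), 'ee_rot': array([-5.97741844e-01, -3.08402970e+00,  2.50050599e-03]), 'force': array([-0.52285903,  0.60679095,  0.10622727]), 'ft_torque': array([ 0.00547065,  0.05312772, -0.06074466]), 'width': 0.9995683501774874}
scene {'K': array([[487.69887852,   0.        , 324.53992136],
       [  0.        , 487.69887852, 201.65133036],
       [  0.        ,   0.        ,   1.        ]]), 'k1': -0.08867528999320194, 'xyz': array([-0.1986178 , -0.69040504,  0.67556033]), 'attitude': array([-1.93056176,  0.72095375, -0.41983033])}
spindle [(0.78, [335.6, 191.7], np.int64(334))]
nut [(0.51, [335.2, 196.2], np.int64(143))]
washer [(0.43, [341.2,
[... 432 characters left out ...]
78, [321.4, 177.7], np.int64(279))]
nut []
washer [(0.38, [322.2, 186.5], np.int64(38))]
mill []
jar [(0.69, [329.5, 215.1], np.int64(171))]
wrist {'K': array([[305.52425878,   0.        , 315.65401312],
       [  0.        , 305.52425878, 198.22676749],
       [  0.        ,   0.        ,   1.        ]]), 'k1': 0.012581850992261544, 'hand_eye': array([[-7.05355990e-04, -9.56820644e-01, -2.90678100e-01,
         7.89156654e-02],
       [ 9.99999708e-01, -5.89064874e-04, -4.87571481e-04,
        -4.59979973e-05],
       [ 2.95290200e-04, -2.90678359e-01,  9.56820780e-01,
        -1.44766341e-01],
       [ 0.00000000e+00,  0.00000000e+00,  0.00000000e+00,
         1.00000000e+00]])}
0.65 0.014
```

```bash
cat > h.py <<'E'
from cell import sensors, vision, arm, nets
import cv2, numpy as np
from scipy.spatial.transform import Rotation as R
def cam(n,st=None):
    m=vision.camera_model(n)
    if n=="wrist":
        st=st or sensors.observe(); T=np.eye(4);T[:3,:3]=R.from_rotvec(st["ee_rot"]).as_matrix();T[:3,3]=st["position"]
        T=T@m["hand_eye"]
    else:
        T=np.eye(4);T[:3,:3]=R.from_rotvec(m["attitude"]).as_matrix();T[:3,3]=m["xyz"]
    return m,T
def ray(m,uv):
    K=m["K"];p=np.array([(uv[0]-K[0,2])/K[0,0],(uv[1]-K[1,2])/K[1,1]]);s=p.copy()
    for _ in range(10): s=p/(1+m["k1"]*(s@s))
    return np.array([s[0],s[1],1.])
def pt(m,T,uv,z): return (T@np.append(ray(m,uv)*z,1))[:3]
def proj(m,T,P):
    c=np.linalg.inv(T)@np.append(P,1);s=c[:2]/c[2];s=s*(1+m["k1"]*(s@s));return np.array([m["K"][0,0]*s[0]+m["K"][0,2],m["K"][1,1]*s[1]+m["K"][1,2]])
E
python3 - <<'E'
from h import *
for n in ["scene","side"]:
    im,d=vision.get_image(n);m,T=cam(n)
    for l in ["spindle","jar","washer"]:
        r=nets.cut_out(l,n)
        if not r: continue
        g=r[0]["region"]; v,u=np.nonzero(g&(d>0))
        P=np.array([pt(m,T,(a,b),d[b,a]) for a,b in zip(u,v)])
        print(n,l,r[0]["score"],np.median(P,0).round(4),np.percentile(P,[3,97],axis=0).round(4).tolist())
    c=[335,215] if n=="scene" else [322,195]
    k=im[c[1]-75:c[1]+75,c[0]-100:c[0]+100]; cv2.imwrite(f"pics/{n}z.png",cv2.resize(k,(800,600),interpolation=cv2.INTER_CUBIC))
E
```

```text
scene spindle 0.65 [0.4781 0.087  0.1821] [[0.4673, 0.0737, 0.1134], [0.4967, 0.1065, 0.2101]]
scene jar 0.85 [0.4699 0.0802 0.0909] [[0.4602, 0.0675, 0.0638], [0.4904, 0.1164, 0.1113]]
scene washer 0.49 [0.4818 0.0806 0.161 ] [[0.4733, 0.0766, 0.1575], [0.4885, 0.0892, 0.1632]]
side spindle 0.83 [0.4841 0.1011 0.1824] [[0.4681, 0.0793, 0.1682], [0.5057, 0.1119, 0.2099]]
side jar 0.68 [0.4712 0.1089 0.0893] [[0.461, 0.0702, 0.063], [0.5047, 0.1187, 0.1136]]
side washer 0.5 [0.4842 0.1051 0.1589] [[0.4732, 0.0975, 0.1532], [0.4924, 0.1114, 0.1629]]
```

View pics/scene0.png

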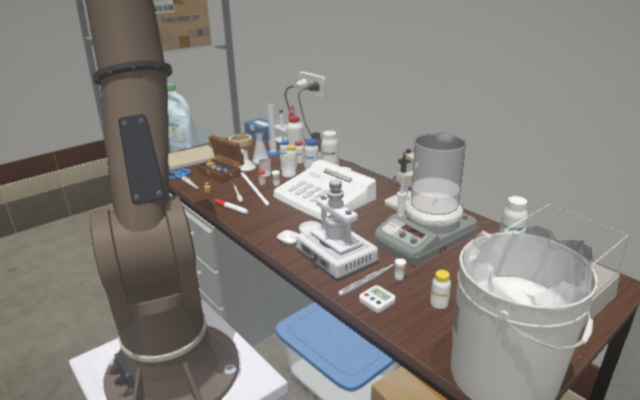

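View pics/side0.png

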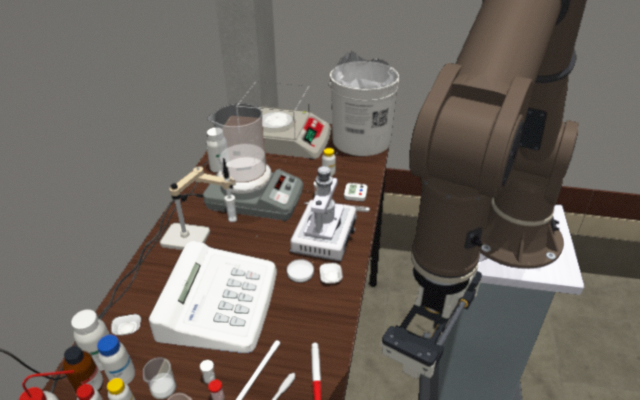

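View pics/scenez.png

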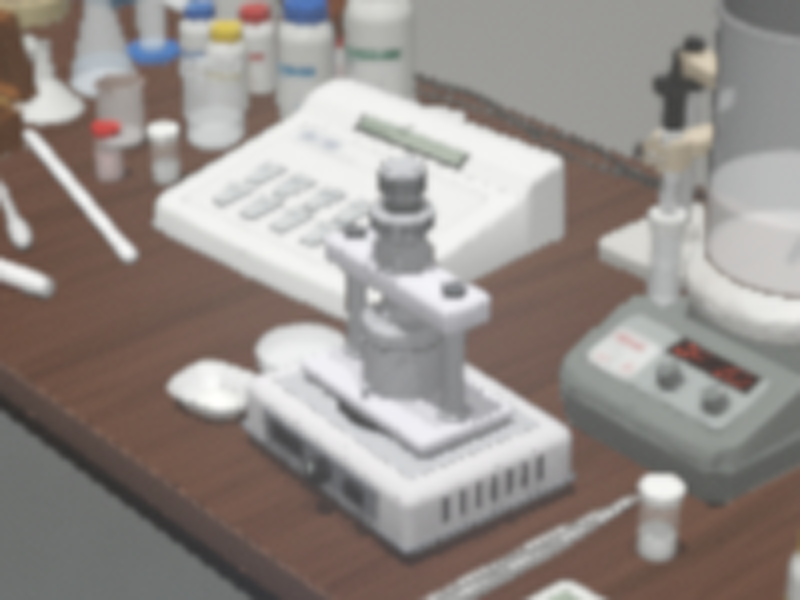

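View pics/sidez.png

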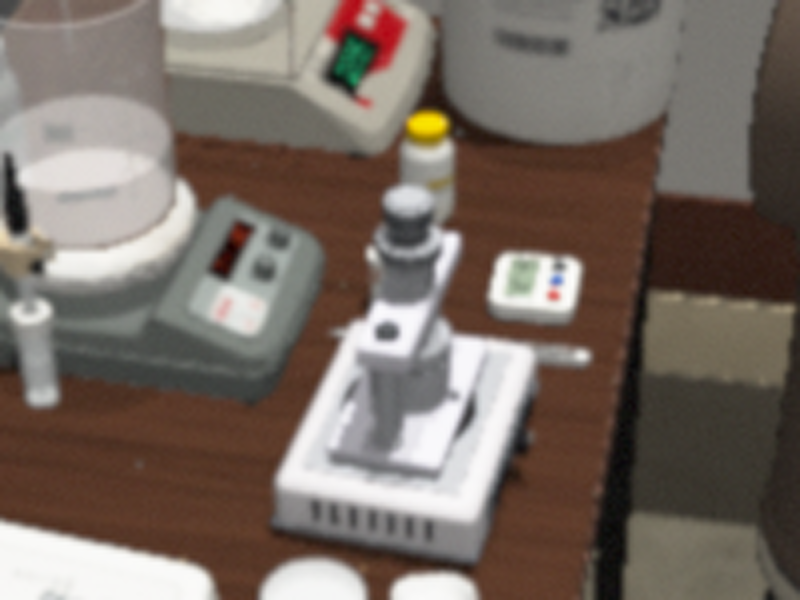

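Run:
```python
from h import *
st=sensors.observe(); Rm=R.from_rotvec(st["ee_rot"]).as_matrix(); print(Rm.round(3))
from scipy.optimize import least_squares
for n in ["scene","side"]:
    im,d=vision.get_image(n);m,T=cam(n)
    c=(335,192) if n=="scene" else (321,177)
    P=[];
    for b in range(c[1]-25,c[1]+15):
        for a in range(c[0]-18,c[0]+18):
            if d[b,a]>0: P.append(pt(m,T,(a,b),d[b,a]))
    P=np.array(P); s=P[(P[:,2]>.193)&(P[:,2]<.206)&(np.hypot(P[:,0]-.483,P[:,1]-.092)<.03)]
    f=least_squares(lambda q:np.hypot(s[:,0]-q[0],s[:,1]-q[1])-.0145,[.483,.092],loss="soft_l1",f_scale=.002)
    t=P[(P[:,2]>.206)&(np.hypot(P[:,0]-.483,P[:,1]-.092)<.03)]
    print(n,len(s),f.x, len(t),t.mean(0),np.median(t,0))
```

```text
[[-0.928  0.374  0.   ]
 [ 0.374  0.928  0.   ]
 [-0.     0.    -1.   ]]
scene 70 [0.48665434 0.09456699] 53 [0.48394687 0.09101325 0.20898577] [0.48412572 0.08960641 0.20929636]
side 70 [0.4855116  0.09149035] 56 [0.48507571 0.0941733  0.20835354] [0.484047   0.09427334 0.20814893]
```

```bash
python3 -m handwheel '[{"tz":-3},{"tz":-6,"tx":-3,"ty":-2.6,"wz":-5},{"tz":-6,"tx":-6,"ty":-5.2,"wz":-10},{"tz":-6,"tx":-9,"ty":-7.8,"wz":-15},{"tz":-6,"tx":-12,"ty":-10.4,"wz":-20},{"tz":-6,"tx":-15,"ty":-13,"wz":-25},{"tz":-6,"tx":-18,"ty":-15.6,"wz":-30},{"tz":-6,"tx":-21,"ty":-18.2,"wz":-35},{"tz":-6,"tx":-24,"ty":-20.8,"wz":-40},{"tz":-6,"tx":-27,"ty":-23.4,"wz":-45},{"tz":-6,"tx":-30,"ty":-26,"wz":-50},{"tz":-6,"tx":-33,"ty":-28.6,"wz":-55}]' 40; python3 -c "
from h import *
s=sensors.observe();print(s['joints'].round(3));print(R.from_rotvec(s['ee_rot']).as_matrix().round(3),s['position'])"
```

```text
[-1.291  0.435  0.025  1.573 -0.012  1.134 -0.075]
[[-0.928  0.374  0.   ]
 [ 0.374  0.928 -0.   ]
 [-0.    -0.    -1.   ]] [0.23348478 0.57976461 0.2407054 ]invalid input
```

```bash
python3 -m handwheel '[{"tx":0,"ty":0,"tz":-3,"wx":0,"wy":0,"wz":0,"claw":1}]' 40
```

```text
clock: 1.23
position: [0.2325, 0.5771, 0.2656]
ee_rot: [-0.597, -3.083, 0.015]
force: [0.1, 0.2, -0.1]
width: 0.995
```

```bash
python3 -m handwheel '[{"tx":-3,"ty":-2.6,"tz":-3,"wx":0,"wy":0,"wz":-6,"claw":1},{"tx":-6,"ty":-5.2,"tz":-3,"wx":0,"wy":0,"wz":-12,"claw":1},{"tx":-9,"ty":-7.8,"tz":-3,"wx":0,"wy":0,"wz":-18,"claw":1},{"tx":-12,"ty":-10.4,"tz":-3,"wx":0,"wy":0,"wz":-24,"claw":1},{"tx":-15,"ty":-13,"tz":-3,"wx":0,"wy":0,"wz":-30,"claw":1},{"tx":-18,"ty":-15.6,"tz":-3,"wx":0,"wy":0,"wz":-36,"claw":1},{"tx":-21,"ty":-18.2,"tz":-3,"wx":0,"wy":0,"wz":-42,"claw":1},{"tx":-24,"ty":-20.8,"tz":-3,"wx":0,"wy":0,"wz":-48,"claw":1},{"tx":-27,"ty":-23.4,"tz":-3,"wx":0,"wy":0,"wz":-54,"claw":1},{"tx":-30,"ty":-26,"tz":-3,"wx":0,"wy":0,"wz":-60,"claw":1},{"tx":-32.5,"ty":-28.2,"tz":-3,"wx":0,"wy":0,"wz":-66,"claw":1},{"tx":-35,"ty":-30.4,"tz":-3,"wx":0,"wy":0,"wz":-72,"claw":1}]' 40; python3 -c "
from h import *
s=sensors.observe();print(s['joints'].round(3));M=R.from_rotvec(s['ee_rot']).as_matrix();print(M.round(3),s['position']);print(M.T@(np.array([.4855,.0925,.30])-s['position']))"
```

```text
clock: 2.23
position: [0.4447, 0.166, 0.3011]
ee_rot: [-1.331, 2.845, 0.0]
force: [0.7, 0.8, 0.8]
width: 1.001
[-0.556  0.135  0.098  1.838 -0.014  1.168  1.993]
[[-0.641 -0.768  0.001]
 [-0.768  0.641  0.   ]
 [-0.001 -0.    -1.   ]] [0.44473115 0.16596252 0.30106396]
[ 0.03027442 -0.07837282  0.00106418]
```

```bash
python3 -m handwheel '[{"tx":1,"ty":-2.6,"tz":0,"wx":0,"wy":0,"wz":-6,"claw":1},{"tx":2,"ty":-5.2,"tz":0,"wx":0,"wy":0,"wz":-12,"claw":1},{"tx":3,"ty":-7.8,"tz":0,"wx":0,"wy":0,"wz":-17,"claw":1},{"tx":3,"ty":-7.8,"tz":0,"wx":0,"wy":0,"wz":-20,"claw":1},{"tx":3,"ty":-7.8,"tz":0,"wx":0,"wy":0,"wz":-20,"claw":1}]' 40
python3 - <<'E'
from h import *
s=sensors.observe();print(s['joints'].round(3));M=R.from_rotvec(s['ee_rot']).as_matrix();print(M.round(3),s['position'],s['ft_torque'])
im,d=vision.get_image("wrist");m,T=cam("wrist",s)
cv2.imwrite("pics/w1.png",im)
for l in ["spindle","nut","washer"]:
    for r in nets.cut_out(l,"wrist")[:1]:
        v,u=np.nonzero(r["region"]&(d>0)); P=np.array([pt(m,T,(a,b),d[b,a]) for a,b in zip(u,v)])
        print(l,r["score"],r["uv"],np.median(P,0),np.percentile(P,[3,97],axis=0).tolist())
P=np.array([pt(m,T,(a,b),d[b,a]) for a in range(0,640,1) for b in range(0,400,1) if d[b,a]>0])
k=P[np.hypot(P[:,0]-.4855,P[:,1]-.0925)<.035]
t=k[(k[:,2]>.204)];
print("knobtop",len(t),t.mean(0),(t.min(0)+t.max(0))/2,np.ptp(t,axis=0))
h=np.histogram(k[:,2],bins=np.arange(.14,.215,.002));print(list(zip(h[1].round(3),h[0])))
E
```

```text
clock: 2.65
position: [0.485, 0.093, 0.3008]
ee_rot: [-1.798, 2.576, -0.001]
force: [0.9, -0.0, -0.0]
width: 0.998
[-0.41   0.168  0.131  1.8   -0.023  1.175  2.518]
[[-0.345 -0.939  0.   ]
 [-0.939  0.345 -0.   ]
 [ 0.    -0.    -1.   ]] [0.48503396 0.09298112 0.30077887] [ 0.14389142  0.11108958 -0.00816233]
spindle 0.65 [312.8, 198.3] [0.48503919 0.08625162 0.2081924 ] [[0.469341399092768, 0.073204590549307, 0.17663085759505737], [0.5024369165500161, 0.1032594909744539, 0.2117160862204758]]
knobtop 19982 [0.47648307 0.06990242 0.37937446] [0.47678412 0.08271422 0.30354555] [0.05087486 0.04987518 0.19897314]
[(np.float64(0.14), np.int64(24)), (np.float64(0.142), np.int64(155)), (np.float64(0.144), np.int64(494)), (np.float64(0.146), np.int64(55)), (np.float64(0.148), np.int64(7)), (np.float64(0.15), np.int64(3)), (np.float64(0.152), np.int64(1)), (np.float64(0.154), np.int64(4)), (np.float64(0.156), np.int64(4)), (np.float64(0.158), np.int64(5)), (np.float64(0.16), np.int64(0)), (np.float64(0.162), np.int64(0)), (np.float64(0.164), np.int64(0)), (np.float64(0.166), np.int64(0)), (np.float64(0.168), np.int64(0)), (np.float64(0.17), np.int64(4)), (np.float64(0.172), np.int64(17)), (np.float64(0.174), np.int64(24)), (np.float64(0.176), np.int64(26)), (np.float64(0.178), np.int64(35)), (np.float64(0.18), np.int64(138)), (np.float64(0.182), np.int64(382)), (np.float64(0.184), np.int64(12)), (np.float64(0.186), np.int64(0)), (np.float64(0.188), np.int64(0)), (np.float64(0.19), np.int64(0)), (np.float64(0.192), np.int64(1)), (np.float64(0.194), np.int64(14)), (np.float64(0.196), np.int64(18)), (np.float64(0.198), np.int64(22)), (np.float64(0.2), np.int64(18)), (np.float64(0.202), np.int64(21)), (np.float64(0.204), np.int64(55)), (np.float64(0.206), np.int64(92)), (np.float64(0.208), np.int64(351)), (np.float64(0.21), np.int64(516)), (np.float64(0.212), np.int64(11))]
```

View pics/w1.png

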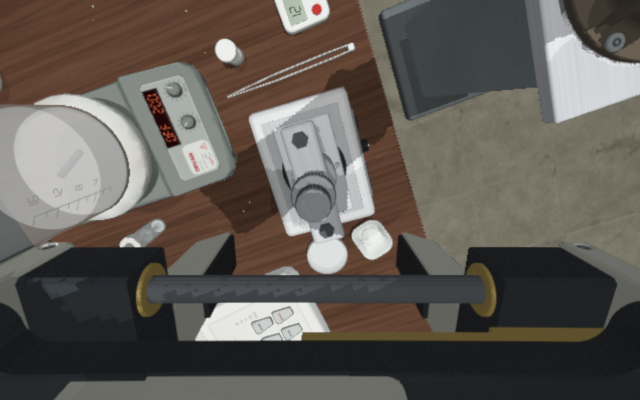

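Run:
```python
from h import *
s=sensors.observe()
im,d=vision.get_image("wrist");m,T=cam("wrist",s)
from scipy.optimize import least_squares
P=np.array([pt(m,T,(a,b),d[b,a]) for a in range(0,640,1) for b in range(0,235,1) if d[b,a]>0])
k=P[np.hypot(P[:,0]-.4855,P[:,1]-.0925)<.035]
for lo,hi,r in((.207,.2125,.0145),(.179,.185,.02)):
    t=k[(k[:,2]>lo)&(k[:,2]<hi)]
    c=cv2.minEnclosingCircle((t[:,:2]*1000).astype(np.float32));print(c,np.median(t,0), np.median(t[:,2]))
q=k[(k[:,2]>.193)&(k[:,2]<.206)]
print(least_squares(lambda c:np.hypot(q[:,0]-c[0],q[:,1]-c[1])-.0145,[.4855,.0925],loss="soft_l1",f_scale=.001).x)
for n in ["scene","side"]:
    im,d=vision.get_image(n);m,T=cam(n)
    Q=np.array([pt(m,T,(a,b),d[b,a]) for a in range(0,640,2) for b in range(0,400,2) if d[b,a]>0])
    Q=Q[(Q[:,2]>.12)&(Q[:,2]<.4)]; rr=np.hypot(Q[:,0]-.485,Q[:,1]-.0925); g=(rr>.04)&(rr<.17)&(Q[:,0]>.4)
    print(n,g.sum(),Q[g][:8])
```

```text
((486.9403991699219, 91.76348876953125), 14.999475479125977) [0.48667459 0.09101349 0.21029222] 0.21029221600129352
((487.1598205566406, 91.90924835205078), 20.627464294433594) [0.48098976 0.08107993 0.18245279] 0.18245279289904104
[0.48692971 0.09179756]
scene 482 [[0.40815058 0.1567354  0.3946005 ]
 [0.40661952 0.1557482  0.38169807]
 [0.40536698 0.15438361 0.37774265]
 [0.41304781 0.15611173 0.39377765]
 [0.4030977  0.14270371 0.39389601]
 [0.40211788 0.14244359 0.38087506]
 [0.40032972 0.14033259 0.37723699]
 [0.41312346 0.15845526 0.36623468]]
side 509 [[0.58174702 0.08828057 0.39240902]
 [0.57920875 0.09793506 0.39244861]
 [0.57884232 0.10011703 0.38876791]
 [0.57949803 0.09879261 0.38328922]
 [0.58101171 0.09453458 0.37625712]
 [0.57695659 0.08918379 0.39322305]
 [0.57465136 0.09813636 0.39291629]
 [0.57480994 0.09848038 0.38830946]]
```

```bash
python3 -m handwheel '[{"tx":0,"ty":-0.2,"tz":3,"wx":0,"wy":0,"wz":0,"claw":0.6},{"tx":0,"ty":-0.2,"tz":6,"wx":0,"wy":0,"wz":0,"claw":0.6},{"tx":0,"ty":-0.2,"tz":8.5,"wx":0,"wy":0,"wz":0,"claw":0.6},{"tx":0,"ty":-0.2,"tz":9.9,"wx":0,"wy":0,"wz":0,"claw":0.6},{"tx":0,"ty":-0.2,"tz":9.9,"wx":0,"wy":0,"wz":0,"claw":0.6},{"tx":0,"ty":-0.2,"tz":9.9,"wx":0,"wy":0,"wz":0,"claw":0.6}]' 40
python3 - <<'E'
from h import *
s=sensors.observe();print(s['joints'].round(3),s['position'],s['ft_torque'],s['width'])
M=R.from_rotvec(s['ee_rot']).as_matrix();print(M.T@(np.array([.487,.0918,.202])-s['position']))
im,d=vision.get_image("wrist");cv2.imwrite("pics/w2.png",im)
E
```

```text
clock: 3.5
position: [0.486, 0.0944, 0.2016]
ee_rot: [1.799, -2.574, -0.001]
force: [-0.6, 0.2, 0.6]
width: 0.628
[-0.399  0.264  0.123  1.942 -0.04   0.939  2.533] [0.48601743 0.09435856 0.20163817] [0.05433709 0.0995261  0.05509507] 0.6284318391731968
[ 0.00206532 -0.00180165 -0.00036208]
```

View pics/w2.png

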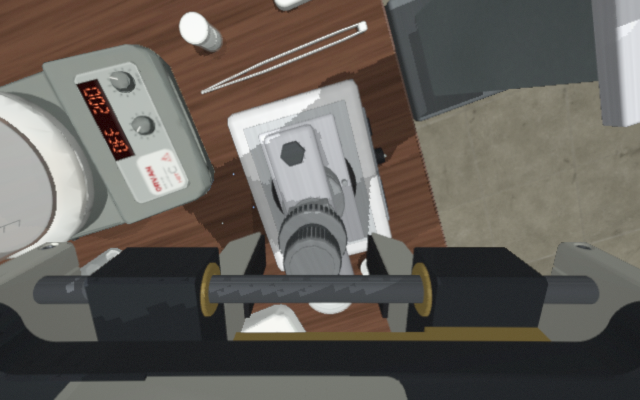

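```bash
cat >> h.py <<'E'
def knobfit(z0=None,lo=.193,hi=.206,r=.0145):
    from scipy.optimize import least_squares
    s=sensors.observe(); im,d=vision.get_image("wrist");m,T=cam("wrist",s)
    P=np.array([pt(m,T,(a,b),d[b,a]) for a in range(200,440) for b in range(60,300) if d[b,a]>0])
    k=P[np.hypot(P[:,0]-.487,P[:,1]-.092)<.03]
    q=k[(k[:,2]>lo)&(k[:,2]<hi)]
    x=least_squares(lambda c:np.hypot(q[:,0]-c[0],q[:,1]-c[1])-r,[.487,.092],loss="soft_l1",f_scale=.001).x
    M=R.from_rotvec(s['ee_rot']).as_matrix()
    return s,k,x,M.T@(np.array([*x,s['position'][2]])-s['position'])
E
python3 - <<'E'
from h import *
for i in range(3):
    s,k,x,t=knobfit()
    print(s['position'],len(k),x,t,np.median(k[k[:,2]>.206][:,2]),s['ft_torque'][2],s['force'])
E
```

```text
[0.48668759 0.09446812 0.20248444] 9102 [0.48748137 0.09151993] [ 2.49573062e-03 -1.75874922e-03 -2.43676591e-07] 0.22415718317373629 -0.004623969820190702 [0.06561438 1.46418036 0.18256744]
[0.48705537 0.09446218 0.2029412 ] 9230 [0.48721658 0.09155548] [ 2.67404113e-03 -1.15083743e-03 -1.50444588e-06] 0.22369738315067086 -0.021746233529192856 [ 0.50513926 -0.87841103 -0.02063014]
[0.48717795 0.09446018 0.20309101] 9271 [0.48718744 0.0915751 ] [ 2.70596115e-03 -1.00078470e-03 -2.14731074e-06] 0.22407640970821144 0.018330026479977883 [ 0.75710163 -0.16280337  0.66093557]
```

```bash
python3 -m handwheel '[{"tx":0.27,"ty":-0.1,"tz":0.1,"wx":0,"wy":0,"wz":0,"claw":0.5},{"tx":0.27,"ty":-0.1,"tz":0.1,"wx":0,"wy":0,"wz":0,"claw":0.4},{"tx":0.27,"ty":-0.1,"tz":0.1,"wx":0,"wy":0,"wz":0,"claw":0.2},{"tx":0.27,"ty":-0.1,"tz":0.1,"wx":0,"wy":0,"wz":0,"claw":0.2},{"tx":0.27,"ty":-0.1,"tz":0.1,"wx":0,"wy":0,"wz":0,"claw":0.2},{"tx":0.27,"ty":-0.1,"tz":0.1,"wx":0,"wy":0,"wz":0,"claw":0.2}]' 40
python3 - <<'E'
from h import *
for i in range(3):
    s,k,x,t=knobfit()
    print(s['position'],x,t,s['ft_torque'],s['force'],s['width'])
print(s['joints'])
E
```

```text
clock: 4.2
position: [0.4868, 0.0911, 0.2009]
ee_rot: [-1.799, 2.575, -0.001]
force: [1.0, -0.8, -0.1]
width: 0.305
[0.48681477 0.09105002 0.20091663] [0.4864974  0.09072278] [ 4.16476325e-04  1.85367644e-04 -3.08138304e-07] [-0.12475369 -0.33215466  0.01090543] [ 1.01339511 -0.78699738 -0.13994535] 0.3046490509607479
[0.48680921 0.09100305 0.20089708] [0.48652213 0.09073215] [ 3.53158484e-04  1.76284835e-04 -2.39555343e-07] [-0.1468427  -0.36103977  0.02768359] [ 2.48580291 -1.01954076  0.09152557] 0.3027083422072289
[0.48679622 0.09101207 0.20089423] [0.48649366 0.09073101] [ 3.68022016e-04  1.87346136e-04 -2.37793599e-07] [-0.25220723 -0.42365546  0.01076251] [ 1.55104369 -1.08346011 -0.03096273] 0.30764473547045246
[-0.39377933  0.2638735   0.12429729  1.94407465 -0.03982997  0.93516845
  2.54012516]
```

```bash
python3 -m handwheel '[{"tx":0,"ty":0,"tz":0.008,"wx":0,"wy":0,"wz":7,"claw":0.2},{"tx":0,"ty":0,"tz":0.016,"wx":0,"wy":0,"wz":14,"claw":0.2},{"tx":0,"ty":0,"tz":0.024,"wx":0,"wy":0,"wz":21,"claw":0.2},{"tx":0,"ty":0,"tz":0.032,"wx":0,"wy":0,"wz":28,"claw":0.2},{"tx":0,"ty":0,"tz":0.04,"wx":0,"wy":0,"wz":35,"claw":0.2},{"tx":0,"ty":0,"tz":0.048,"wx":0,"wy":0,"wz":42,"claw":0.2},{"tx":0,"ty":0,"tz":0.056,"wx":0,"wy":0,"wz":49,"claw":0.2},{"tx":0,"ty":0,"tz":0.064,"wx":0,"wy":0,"wz":56,"claw":0.2},{"tx":0,"ty":0,"tz":0.072,"wx":0,"wy":0,"wz":63,"claw":0.2},{"tx":0,"ty":0,"tz":0.078,"wx":0,"wy":0,"wz":70,"claw":0.2}]' 40
python3 - <<'E'
from h import *
for i in range(4):
    vision.get_image("wrist");s=sensors.observe()
    print(s['position'],s['ft_torque'],s['force'],s['width'],s['joints'][6])
im,d=vision.get_image("wrist");cv2.imwrite("pics/w3.png",im)
E
```

```text
clock: 5.18
position: [0.4861, 0.0921, 0.2001]
ee_rot: [-0.011, -3.141, -0.002]
force: [-0.8, 2.9, 2.8]
width: 0.304
[0.48612415 0.09209106 0.20008655] [ 0.47527669  0.12744847 -0.02091868] [-0.80667158  2.04604907  3.23354068] 0.30154323089597024 1.3882106788445332
[0.48613588 0.09204894 0.20009531] [ 0.51505398  0.17716785 -0.03039158] [-1.09332818  2.39876802  2.93688692] 0.3055973245658687 1.400002623663404
[0.48616817 0.09203924 0.2001013 ] [ 0.69347616  0.29054905 -0.09766865] [-0.78410037  2.92048799  2.92564078] 0.3069580324298504 1.4050590947658346
[0.48613978 0.09201285 0.20009488] [ 0.80233488  0.29031048 -0.0780264 ] [-1.97706984  2.02727203  3.00708421] 0.30549500546995245 1.4062456854830054
```

View pics/w3.png

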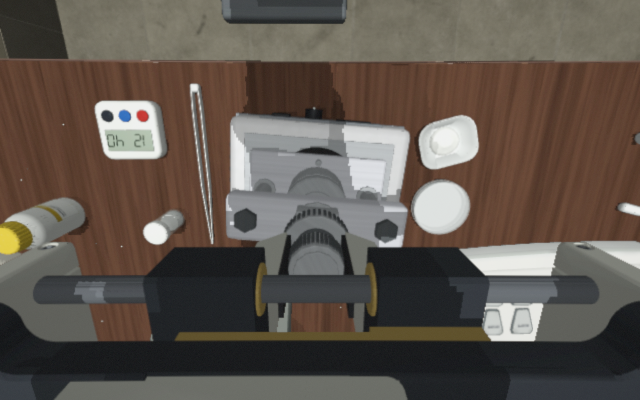

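```bash
cat > o.py <<'E'
from h import *
for i in range(4):
    if i: vision.get_image("wrist")
    s=sensors.observe(); print(s['position'].round(4),s['ft_torque'].round(3),s['force'].round(1),round(s['width'],3),s['joints'][6].round(3),round(s['clock'],2),'yaw',R.from_rotvec(s['ee_rot']).as_euler('ZYX',degrees=True)[0].round(2))
E
python3 -m handwheel '[{"tx":0,"ty":0,"tz":0.003,"wx":0,"wy":0,"wz":3,"claw":0.2},{"tx":0,"ty":0,"tz":0.007,"wx":0,"wy":0,"wz":6,"claw":0.2},{"tx":0,"ty":0,"tz":0.01,"wx":0,"wy":0,"wz":9,"claw":0.2},{"tx":0,"ty":0,"tz":0.013,"wx":0,"wy":0,"wz":12,"claw":0.2},{"tx":0,"ty":0,"tz":0.017,"wx":0,"wy":0,"wz":15,"claw":0.2},{"tx":0,"ty":0,"tz":0.02,"wx":0,"wy":0,"wz":18,"claw":0.2},{"tx":0,"ty":0,"tz":0.023,"wx":0,"wy":0,"wz":21,"claw":0.2},{"tx":0,"ty":0,"tz":0.027,"wx":0,"wy":0,"wz":24,"claw":0.2},{"tx":0,"ty":0,"tz":0.03,"wx":0,"wy":0,"wz":27,"claw":0.2},{"tx":0,"ty":0,"tz":0.033,"wx":0,"wy":0,"wz":30,"claw":0.2}]' 40; python3 o.py
```

```text
clock: 6.27
position: [0.4863, 0.0926, 0.1998]
ee_rot: [-0.813, -3.034, -0.003]
force: [-1.5, 6.4, 3.5]
width: 0.304
[0.4863 0.0926 0.1998] [1.345 0.161 0.066] [-1.5  6.4  3.5] 0.304 0.921 6.27 yaw 150.0
[0.4863 0.0926 0.1998] [ 1.28   0.235 -0.064] [-1.1  6.3  3.4] 0.307 0.917 6.32 yaw 149.77
[0.4863 0.0926 0.1998] [ 1.248  0.275 -0.046] [-0.8  6.1  3.6] 0.308 0.921 6.37 yaw 150.01
[0.4863 0.0925 0.1998] [ 1.286  0.239 -0.055] [-1.1  6.8  3.5] 0.303 0.923 6.42 yaw 150.1
```

```bash
python3 -m handwheel '[{"tx":0,"ty":0,"tz":0.003,"wx":0,"wy":0,"wz":3,"claw":0.2},{"tx":0,"ty":0,"tz":0.007,"wx":0,"wy":0,"wz":6,"claw":0.2},{"tx":0,"ty":0,"tz":0.01,"wx":0,"wy":0,"wz":9,"claw":0.2},{"tx":0,"ty":0,"tz":0.013,"wx":0,"wy":0,"wz":12,"claw":0.2},{"tx":0,"ty":0,"tz":0.017,"wx":0,"wy":0,"wz":15,"claw":0.2},{"tx":0,"ty":0,"tz":0.02,"wx":0,"wy":0,"wz":18,"claw":0.2},{"tx":0,"ty":0,"tz":0.023,"wx":0,"wy":0,"wz":21,"claw":0.2},{"tx":0,"ty":0,"tz":0.027,"wx":0,"wy":0,"wz":24,"claw":0.2}]' 40; python3 o.py
```

```text
clock: 7.08
position: [0.4866, 0.0929, 0.1995]
ee_rot: [-1.426, -2.799, -0.003]
force: [-0.2, 7.4, 1.2]
width: 0.303
[0.4866 0.0929 0.1995] [ 1.538 -0.052  0.143] [-0.2  7.4  1.2] 0.303 0.539 7.08 yaw 126.01
[0.4866 0.0929 0.1995] [ 1.528 -0.026  0.008] [-0.7  8.   2.2] 0.302 0.535 7.13 yaw 125.78
[0.4866 0.0929 0.1995] [ 1.489 -0.039 -0.046] [0.7 7.  2.1] 0.305 0.539 7.18 yaw 126.02
[0.4866 0.0929 0.1995] [ 1.506 -0.102 -0.112] [0.9 7.7 2.4] 0.304 0.541 7.23 yaw 126.11
```

```bash
python3 -m handwheel '[{"tx":0,"ty":0,"tz":0.002,"wx":0,"wy":0,"wz":2,"claw":0.2},{"tx":0,"ty":0,"tz":0.004,"wx":0,"wy":0,"wz":4,"claw":0.2},{"tx":0,"ty":0,"tz":0.007,"wx":0,"wy":0,"wz":6,"claw":0.2},{"tx":0,"ty":0,"tz":0.009,"wx":0,"wy":0,"wz":8,"claw":0.2},{"tx":0,"ty":0,"tz":0.011,"wx":0,"wy":0,"wz":10,"claw":0.2}]' 40; python3 o.py
```

```text
clock: 7.65
position: [0.4868, 0.093, 0.1994]
ee_rot: [-1.663, -2.665, -0.004]
force: [0.9, 7.4, 0.9]
width: 0.305
[0.4868 0.093  0.1994] [ 1.589 -0.217  0.096] [0.9 7.4 0.9] 0.305 0.382 7.65 yaw 116.07
[0.4868 0.093  0.1994] [ 1.574 -0.151 -0.004] [1.7 8.4 2.1] 0.307 0.38 7.7 yaw 115.91
[0.4868 0.093  0.1994] [ 1.501 -0.202 -0.05 ] [1.8 7.1 1.1] 0.301 0.382 7.75 yaw 116.08
[0.4867 0.0929 0.1994] [ 1.58  -0.194 -0.087] [0.7 8.5 2.3] 0.305 0.383 7.8 yaw 116.13
```

```bash
sed -i "s/,'yaw'/,'eff',s['joint_efforts'][4:].round(3),'yaw'/" o.py
python3 -m handwheel '[{"tx":0,"ty":0,"tz":0.002,"wx":0,"wy":0,"wz":2,"claw":0.2},{"tx":0,"ty":0,"tz":0.004,"wx":0,"wy":0,"wz":4,"claw":0.2},{"tx":0,"ty":0,"tz":0.007,"wx":0,"wy":0,"wz":6,"claw":0.2},{"tx":0,"ty":0,"tz":0.009,"wx":0,"wy":0,"wz":8,"claw":0.2},{"tx":0,"ty":0,"tz":0.011,"wx":0,"wy":0,"wz":10,"claw":0.2},{"tx":0,"ty":0,"tz":0.013,"wx":0,"wy":0,"wz":12,"claw":0.2}]' 40; python3 o.py
```

```text
clock: 8.3
position: [0.487, 0.093, 0.1993]
ee_rot: [-1.932, -2.477, -0.004]
force: [2.0, 8.4, -0.5]
width: 0.31
[0.487  0.093  0.1993] [ 1.655 -0.387  0.07 ] [ 2.   8.4 -0.5] 0.31 0.194 8.3 eff [2.231 0.95  0.709] yaw 104.07
[0.487  0.0931 0.1993] [ 1.645 -0.365  0.027] [2.4 8.2 0.7] 0.302 0.192 8.35 eff [2.163 0.835 0.448] yaw 103.92
[0.487  0.093  0.1993] [ 1.57  -0.339  0.004] [ 1.8  8.1 -0.1] 0.304 0.195 8.4 eff [ 2.157  0.902 -0.57 ] yaw 104.08
[0.487  0.093  0.1993] [ 1.599 -0.425 -0.041] [1.3 6.8 0.5] 0.302 0.196 8.45 eff [ 2.216  0.907 -0.155] yaw 104.13
```

```bash
python3 -m handwheel '[{"tx":0,"ty":0,"tz":0.002,"wx":0,"wy":0,"wz":2,"claw":0.2},{"tx":0,"ty":0,"tz":0.004,"wx":0,"wy":0,"wz":4,"claw":0.2},{"tx":0,"ty":0,"tz":0.007,"wx":0,"wy":0,"wz":6,"claw":0.2},{"tx":0,"ty":0,"tz":0.009,"wx":0,"wy":0,"wz":8,"claw":0.2},{"tx":0,"ty":0,"tz":0.011,"wx":0,"wy":0,"wz":10,"claw":0.2},{"tx":0,"ty":0,"tz":0.013,"wx":0,"wy":0,"wz":12,"claw":0.2}]' 40; python3 o.py
```

```text
clock: 8.95
position: [0.4872, 0.093, 0.1992]
ee_rot: [-2.181, -2.261, -0.004]
force: [3.5, 8.0, -1.0]
width: 0.305
[0.4872 0.093  0.1992] [ 1.628 -0.577  0.076] [ 3.5  8.  -1. ] 0.305 0.008 8.95 eff [2.261 1.226 0.692] yaw 92.07
[0.4872 0.0931 0.1992] [ 1.626 -0.545  0.04 ] [ 2.6  7.9 -0.8] 0.308 0.006 9.0 eff [2.196 1.104 0.436] yaw 91.92
[0.4872 0.0931 0.1992] [ 1.679 -0.539 -0.011] [ 2.   8.7 -0.4] 0.302 0.008 9.05 eff [ 2.187  1.178 -0.572] yaw 92.08
[0.4872 0.0931 0.1992] [ 1.63  -0.547 -0.088] [ 2.7  7.4 -0.9] 0.305 0.009 9.1 eff [ 2.247  1.184 -0.158] yaw 92.14
```

```bash
python3 -m handwheel '[{"tx":0,"ty":0,"tz":0.002,"wx":0,"wy":0,"wz":2,"claw":0.2},{"tx":0,"ty":0,"tz":0.004,"wx":0,"wy":0,"wz":4,"claw":0.2},{"tx":0,"ty":0,"tz":0.007,"wx":0,"wy":0,"wz":6,"claw":0.2},{"tx":0,"ty":0,"tz":0.009,"wx":0,"wy":0,"wz":8,"claw":0.2},{"tx":0,"ty":0,"tz":0.011,"wx":0,"wy":0,"wz":10,"claw":0.2},{"tx":0,"ty":0,"tz":0.013,"wx":0,"wy":0,"wz":12,"claw":0.2}]' 40; python3 o.py
```

```text
clock: 9.6
position: [0.4874, 0.0931, 0.1991]
ee_rot: [-2.405, -2.021, -0.005]
force: [3.6, 7.8, -1.8]
width: 0.306
[0.4874 0.0931 0.1991] [ 1.631 -0.82   0.13 ] [ 3.6  7.8 -1.8] 0.306 -0.176 9.6 eff [2.26  1.491 0.667] yaw 80.07
[0.4875 0.093  0.1991] [ 1.616 -0.746  0.008] [ 3.2  8.6 -2. ] 0.303 -0.178 9.65 eff [2.201 1.36  0.424] yaw 79.92
[0.4874 0.0931 0.1991] [ 1.602 -0.76  -0.029] [ 3.8  7.  -0.7] 0.301 -0.176 9.7 eff [ 2.186  1.444 -0.578] yaw 80.08
[0.4874 0.0931 0.199 ] [ 1.63  -0.78  -0.045] [ 5.4  7.8 -1.6] 0.302 -0.175 9.75 eff [ 2.248  1.452 -0.166] yaw 80.14
```

```bash
python3 -m handwheel '[{"tx":0,"ty":0,"tz":0.002,"wx":0,"wy":0,"wz":2,"claw":0.2},{"tx":0,"ty":0,"tz":0.004,"wx":0,"wy":0,"wz":4,"claw":0.2},{"tx":0,"ty":0,"tz":0.007,"wx":0,"wy":0,"wz":6,"claw":0.2},{"tx":0,"ty":0,"tz":0.009,"wx":0,"wy":0,"wz":8,"claw":0.2},{"tx":0,"ty":0,"tz":0.011,"wx":0,"wy":0,"wz":10,"claw":0.2},{"tx":0,"ty":0,"tz":0.013,"wx":0,"wy":0,"wz":12,"claw":0.2}]' 40; python3 o.py
```

```text
clock: 10.25
position: [0.4877, 0.093, 0.199]
ee_rot: [-2.603, -1.758, -0.005]
force: [5.3, 8.4, -3.1]
width: 0.304
[0.4877 0.093  0.199 ] [ 1.526 -1.006  0.12 ] [ 5.3  8.4 -3.1] 0.304 -0.358 10.25 eff [2.229 1.734 0.636] yaw 68.07
[0.4876 0.093  0.1989] [ 1.576 -0.982  0.051] [ 4.5  7.6 -3. ] 0.305 -0.36 10.3 eff [2.174 1.594 0.406] yaw 67.92
[0.4876 0.093  0.1989] [ 1.547 -0.917 -0.053] [ 5.6  8.3 -2.1] 0.303 -0.357 10.35 eff [ 2.153  1.689 -0.585] yaw 68.08
[0.4877 0.093  0.199 ] [ 1.565 -0.952  0.006] [ 5.4  7.8 -2.8] 0.303 -0.356 10.4 eff [ 2.216  1.699 -0.179] yaw 68.14
```

```bash
python3 -m handwheel '[{"tx":0,"ty":0,"tz":0.002,"wx":0,"wy":0,"wz":2,"claw":0.2},{"tx":0,"ty":0,"tz":0.004,"wx":0,"wy":0,"wz":4,"claw":0.2},{"tx":0,"ty":0,"tz":0.007,"wx":0,"wy":0,"wz":6,"claw":0.2},{"tx":0,"ty":0,"tz":0.009,"wx":0,"wy":0,"wz":8,"claw":0.2},{"tx":0,"ty":0,"tz":0.011,"wx":0,"wy":0,"wz":10,"claw":0.2},{"tx":0,"ty":0,"tz":0.013,"wx":0,"wy":0,"wz":12,"claw":0.2}]' 40; python3 o.py
```

```text
clock: 10.9
position: [0.4878, 0.0929, 0.1988]
ee_rot: [-2.773, -1.477, -0.005]
force: [6.4, 7.1, -3.4]
width: 0.302
[0.4878 0.0929 0.1988] [ 1.415 -1.213  0.149] [ 6.4  7.1 -3.4] 0.302 -0.537 10.9 eff [2.173 1.944 0.6  ] yaw 56.07
[0.4879 0.0929 0.1988] [ 1.5   -1.123  0.044] [ 6.2  6.5 -2.7] 0.308 -0.539 10.95 eff [2.122 1.796 0.383] yaw 55.92
[0.4878 0.0929 0.1988] [ 1.521 -1.15  -0.026] [ 5.7  7.1 -2.2] 0.306 -0.536 11.0 eff [ 2.096  1.902 -0.594] yaw 56.08
[0.4878 0.0929 0.1988] [ 1.479 -1.135 -0.025] [ 6.1  8.2 -3.7] 0.309 -0.536 11.05 eff [ 2.159  1.914 -0.194] yaw 56.14
```

```bash
cat > p.py <<'E'
from cell import sensors
s=sensors.observe();print(s['ft_torque'].round(3),s['joint_efforts'][6].round(3),s['joints'][6].round(3))
E
python3 -m handwheel '[{"tx":0,"ty":0,"tz":0.002,"wx":0,"wy":0,"wz":2,"claw":0.2}]' 40 >/dev/null; python3 p.py
python3 -m handwheel '[{"tx":0,"ty":0,"tz":0.002,"wx":0,"wy":0,"wz":2,"claw":0.2}]' 40 >/dev/null; python3 p.py
python3 -m handwheel '[{"tx":0,"ty":0,"tz":0.002,"wx":0,"wy":0,"wz":2,"claw":0.2}]' 40 >/dev/null; python3 p.py
python3 -m handwheel '[{"tx":0,"ty":0,"tz":0.002,"wx":0,"wy":0,"wz":2,"claw":0.2}]' 40 >/dev/null; python3 p.py
python3 -m handwheel '[{"tx":0,"ty":0,"tz":0.002,"wx":0,"wy":0,"wz":2,"claw":0.2}]' 40 >/dev/null; python3 p.py
python3 -m handwheel '[{"tx":0,"ty":0,"tz":0.002,"wx":0,"wy":0,"wz":2,"claw":0.2}]' 40 ; python3 p.py
```

```text
[ 1.491 -1.202  0.143] 1.216 -0.564
[ 1.424 -1.223  0.142] 0.73 -0.595
[ 1.498 -1.234  0.137] 0.595 -0.625
[ 1.445 -1.308  0.145] 0.576 -0.654
[ 1.352 -1.306  0.149] 0.568 -0.683
clock: 11.55
position: [0.488, 0.0927, 0.1987]
ee_rot: [-2.912, -1.179, -0.006]
force: [7.7, 7.3, -3.9]
width: 0.306
[ 1.356 -1.353  0.173] 0.561 -0.712
```

```bash
python3 -m handwheel '[{"tx":0,"ty":0,"tz":0.002,"wx":0,"wy":0,"wz":2,"claw":0.2}]' 40 >/dev/null; python3 p.py
python3 -m handwheel '[{"tx":0,"ty":0,"tz":0.002,"wx":0,"wy":0,"wz":2,"claw":0.2}]' 40 >/dev/null; python3 p.py
python3 -m handwheel '[{"tx":0,"ty":0,"tz":0.002,"wx":0,"wy":0,"wz":2,"claw":0.2}]' 40 >/dev/null; python3 p.py
python3 -m handwheel '[{"tx":0,"ty":0,"tz":0.002,"wx":0,"wy":0,"wz":2,"claw":0.2}]' 40 >/dev/null; python3 p.py
python3 -m handwheel '[{"tx":0,"ty":0,"tz":0.002,"wx":0,"wy":0,"wz":2,"claw":0.2}]' 40 >/dev/null; python3 p.py
python3 -m handwheel '[{"tx":0,"ty":0,"tz":0.002,"wx":0,"wy":0,"wz":2,"claw":0.2}]' 40 ; python3 p.py
```

```text
[ 1.303 -1.392  0.154] 0.554 -0.741
[ 1.301 -1.399  0.154] 0.549 -0.77
[ 1.276 -1.378  0.153] 0.542 -0.799
[ 1.252 -1.456  0.21 ] 0.535 -0.828
[ 1.328 -1.473  0.152] 0.526 -0.856
clock: 12.05
position: [0.4881, 0.0925, 0.1986]
ee_rot: [-3.019, -0.868, -0.006]
force: [8.5, 6.6, -4.4]
width: 0.304
[ 1.188 -1.472  0.144] 0.521 -0.885
```

```bash
python3 -m handwheel '[{"tx":0,"ty":0,"tz":0.003,"wx":0,"wy":0,"wz":2,"claw":0.2}]' 58 >/dev/null; python3 p.py
python3 -m handwheel '[{"tx":0,"ty":0,"tz":0.003,"wx":0,"wy":0,"wz":2,"claw":0.2}]' 58 >/dev/null; python3 p.py
python3 -m handwheel '[{"tx":0,"ty":0,"tz":0.003,"wx":0,"wy":0,"wz":2,"claw":0.2}]' 58 >/dev/null; python3 p.py
python3 -m handwheel '[{"tx":0,"ty":0,"tz":0.003,"wx":0,"wy":0,"wz":2,"claw":0.2}]' 58 >/dev/null; python3 p.py
python3 -m handwheel '[{"tx":0,"ty":0,"tz":0.003,"wx":0,"wy":0,"wz":2,"claw":0.2}]' 58 ; python3 p.py
```

```text
[ 1.221 -1.46   0.211] 0.513 -0.913
[ 1.211 -1.497  0.179] 0.506 -0.941
[ 1.204 -1.575  0.17 ] 0.499 -0.969
[ 1.129 -1.489  0.199] 0.494 -0.997
clock: 12.47
position: [0.4882, 0.0923, 0.1985]
ee_rot: [-3.083, -0.601, -0.006]
force: [8.2, 5.4, -4.0]
width: 0.304
[ 1.058 -1.462  0.193] 0.486 -1.025
```

```bash
python3 -m handwheel '[{"tx":0,"ty":0,"tz":0.002,"wx":0,"wy":0,"wz":2,"claw":0.2}]' 58 >/dev/null; python3 p.py
python3 -m handwheel '[{"tx":0,"ty":0,"tz":0.002,"wx":0,"wy":0,"wz":2,"claw":0.2}]' 58 >/dev/null; python3 p.py
python3 -m handwheel '[{"tx":0,"ty":0,"tz":0.002,"wx":0,"wy":0,"wz":2,"claw":0.2}]' 58 >/dev/null; python3 p.py
python3 o.py
```

```text
[ 1.06  -1.454  0.233] 0.48 -1.053
[ 1.018 -1.469  0.219] 0.474 -1.081
[ 0.944 -1.507  0.267] 0.466 -1.109
[0.4883 0.0922 0.1984] [ 0.944 -1.507  0.267] [ 9.1  4.9 -4.2] 0.299 -1.109 12.72 eff [1.864 2.269 0.466] yaw 16.06
[0.4883 0.0923 0.1984] [ 1.114 -1.429  0.061] [ 7.9  5.3 -2.6] 0.304 -1.111 12.77 eff [1.837 2.109 0.323] yaw 15.9
[0.4883 0.0922 0.1985] [ 1.037 -1.501  0.038] [ 7.9  4.8 -3.2] 0.3 -1.109 12.82 eff [ 1.807  2.249 -0.575] yaw 16.05
[0.4882 0.0923 0.1984] [ 1.138 -1.484 -0.006] [ 7.6  6.  -3.7] 0.302 -1.108 12.87 eff [ 1.867  2.271 -0.205] yaw 16.11
```

```bash
python3 -m handwheel '[{"tx":0,"ty":0,"tz":0,"wx":0,"wy":0,"wz":0,"claw":0.62},{"tx":0,"ty":0,"tz":0,"wx":0,"wy":0,"wz":0,"claw":0.62},{"tx":0,"ty":0,"tz":0,"wx":0,"wy":0,"wz":0,"claw":0.62},{"tx":0,"ty":0,"tz":0,"wx":0,"wy":0,"wz":0,"claw":0.62},{"tx":0,"ty":0,"tz":0,"wx":0,"wy":0,"wz":-6,"claw":0.62},{"tx":0,"ty":0,"tz":0,"wx":0,"wy":0,"wz":-13,"claw":0.62},{"tx":0,"ty":0,"tz":0,"wx":0,"wy":0,"wz":-20,"claw":0.62},{"tx":0,"ty":0,"tz":0,"wx":0,"wy":0,"wz":-27,"claw":0.62},{"tx":0,"ty":0,"tz":0,"wx":0,"wy":0,"wz":-34,"claw":0.62},{"tx":0,"ty":0,"tz":0,"wx":0,"wy":0,"wz":-41,"claw":0.62},{"tx":0,"ty":0,"tz":0,"wx":0,"wy":0,"wz":-48,"claw":0.62},{"tx":0,"ty":0,"tz":0,"wx":0,"wy":0,"wz":-55,"claw":0.62}]' 58
python3 -m handwheel '[{"tx":0,"ty":0,"tz":0,"wx":0,"wy":0,"wz":-7,"claw":0.62},{"tx":0,"ty":0,"tz":0,"wx":0,"wy":0,"wz":-14,"claw":0.62},{"tx":0,"ty":0,"tz":0,"wx":0,"wy":0,"wz":-21,"claw":0.62},{"tx":0,"ty":0,"tz":0,"wx":0,"wy":0,"wz":-28,"claw":0.62},{"tx":0,"ty":0,"tz":0,"wx":0,"wy":0,"wz":-35,"claw":0.62},{"tx":0,"ty":0,"tz":0,"wx":0,"wy":0,"wz":-42,"claw":0.62},{"tx":0,"ty":0,"tz":0,"wx":0,"wy":0,"wz":-49,"claw":0.62},{"tx":0,"ty":0,"tz":0,"wx":0,"wy":0,"wz":-56,"claw":0.62},{"tx":0,"ty":0,"tz":0,"wx":0,"wy":0,"wz":-63,"claw":0.62},{"tx":0,"ty":0,"tz":0,"wx":0,"wy":0,"wz":-70,"claw":0.62},{"tx":0,"ty":0,"tz":0,"wx":0,"wy":0,"wz":-77,"claw":0.62},{"tx":0,"ty":0,"tz":0,"wx":0,"wy":0,"wz":-84,"claw":0.62}]' 58
python3 -m handwheel '[{"tx":0,"ty":0,"tz":0,"wx":0,"wy":0,"wz":-7,"claw":0.62},{"tx":0,"ty":0,"tz":0,"wx":0,"wy":0,"wz":-14,"claw":0.62},{"tx":0,"ty":0,"tz":0,"wx":0,"wy":0,"wz":-21,"claw":0.62},{"tx":0,"ty":0,"tz":0,"wx":0,"wy":0,"wz":-28,"claw":0.62},{"tx":0,"ty":0,"tz":0,"wx":0,"wy":0,"wz":-35,"claw":0.62},{"tx":0,"ty":0,"tz":0,"wx":0,"wy":0,"wz":-42,"claw":0.62},{"tx":0,"ty":0,"tz":0,"wx":0,"wy":0,"wz":-42,"claw":0.62},{"tx":0,"ty":0,"tz":0,"wx":0,"wy":0,"wz":-42,"claw":0.62}]' 58
python3 - <<'E'
from h import *
for i in range(2):
    s,k,x,t=knobfit(lo=.192,hi=.203); print(s['position'],x,t,s['force'],s['ft_torque'],s['joints'][6])
    s,k,x,t=knobfit(lo=.170,hi=.178,r=.02); print(s['position'],x,t)
h=np.histogram(k[:,2],bins=np.arange(.140,.215,.001));print([(a.round(3).item(),b.item()) for a,b in zip(h[1],h[0])])
im,d=vision.get_image("wrist");cv2.imwrite("pics/w4.png",im)
E
```

```text
clock: 13.87
position: [0.4861, 0.0908, 0.1981]
ee_rot: [-2.554, -1.83, 0.001]
force: [0.7, -0.7, -0.0]
width: 0.622
clock: 14.87
position: [0.4861, 0.0907, 0.198]
ee_rot: [-0.673, -3.068, 0.001]
force: [0.6, -0.4, -0.8]
width: 0.619
clock: 15.53
position: [0.4862, 0.0907, 0.198]
ee_rot: [0.455, -3.108, 0.0]
force: [-0.7, -0.7, 0.1]
width: 0.616
[0.48621547 0.09073172 0.19804488] [0.48637643 0.09227894] [-5.97676551e-04  1.43617332e-03 -2.40613007e-07] [-0.70663493 -0.7179108   0.0500339 ] [0.03767916 0.05947368 0.05430628] 1.6710250075918474
[0.48622646 0.09084902 0.19804985] [0.48680089 0.09193651] [-8.61506588e-04  8.77729961e-04 -2.55427732e-07]
[0.48626188 0.09090432 0.19805498] [0.4864133 0.0921237] [-4.94430195e-04  1.12488404e-03 -1.74817731e-07] [ 0.06012289 -0.23068572  0.36608195] [ 0.0121371  0.0507548 -0.0147892] 1.670784941299533
[0.48626308 0.09103795 0.19808068] [0.48686035 0.09190535] [-8.21381483e-04  6.59136333e-04 -2.23702391e-07]
[(0.14, 43), (0.141, 63), (0.142, 82), (0.143, 181), (0.144, 569), (0.145, 392), (0.146, 61), (0.147, 54), (0.148, 53), (0.149, 15), (0.15, 14), (0.151, 7), (0.152, 13), (0.153, 7), (0.154, 2), (0.155, 13), (0.156, 5), (0.157, 5), (0.158, 10), (0.159, 5), (0.16, 4), (0.161, 1), (0.162, 0), (0.163, 0), (0.164, 0), (0.165, 0), (0.166, 0), (0.167, 1), (0.168, 13), (0.169, 31), (0.17, 26), (0.171, 34), (0.172, 31), (0.173, 34), (0.174, 37), (0.175, 44), (0.176, 50), (0.177, 87), (0.178, 138), (0.179, 495), (0.18, 614), (0.181, 105), (0.182, 1), (0.183, 0), (0.184, 7), (0.185, 11), (0.186, 21), (0.187, 15), (0.188, 22), (0.189, 19), (0.19, 22), (0.191, 35), (0.192, 45), (0.193, 55), (0.194, 61), (0.195, 75), (0.196, 44), (0.197, 63), (0.198, 66), (0.199, 61), (0.2, 73), (0.201, 58), (0.202, 87), (0.203, 149), (0.204, 107), (0.205, 146), (0.206, 328), (0.207, 397), (0.208, 488), (0.209, 88), (0.21, 12), (0.211, 15), (0.212, 12), (0.213, 11)]
```

View pics/w4.png

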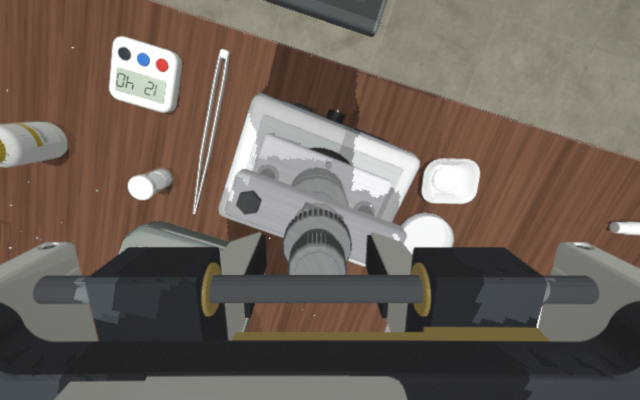

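```bash
python3 -m handwheel '[{"tx":-0.07,"ty":0.08,"tz":0,"wx":0,"wy":0,"wz":0,"claw":0.62},{"tx":-0.07,"ty":0.08,"tz":0.5,"wx":0,"wy":0,"wz":0,"claw":0.62},{"tx":-0.07,"ty":0.08,"tz":1,"wx":0,"wy":0,"wz":0,"claw":0.62},{"tx":-0.07,"ty":0.08,"tz":1.5,"wx":0,"wy":0,"wz":0,"claw":0.62},{"tx":-0.07,"ty":0.08,"tz":1.95,"wx":0,"wy":0,"wz":0,"claw":0.62},{"tx":-0.07,"ty":0.08,"tz":1.95,"wx":0,"wy":0,"wz":0,"claw":0.62},{"tx":-0.07,"ty":0.08,"tz":1.95,"wx":0,"wy":0,"wz":0,"claw":0.62}]' 55
python3 - <<'E'
from h import *
for i in range(2):
    s,k,x,t=knobfit(lo=.192,hi=.203); print(s['position'],x,t,s['force'],s['ft_torque'],s['joints'][6])
    s,k,x,t=knobfit(lo=.170,hi=.178,r=.02); print(s['position'],x,t)
im,d=vision.get_image("wrist");cv2.imwrite("pics/w5.png",im)
E
```

```text
clock: 16.37
position: [0.4865, 0.092, 0.1782]
ee_rot: [0.461, -3.107, 0.0]
force: [0.2, -0.4, 0.1]
width: 0.617
[0.48653807 0.09204901 0.17819805] [0.48647747 0.09181717] [ 1.25287561e-04 -2.04270395e-04  1.27436473e-07] [ 0.24741626 -0.35544125  0.07926587] [0.03791319 0.01809989 0.01632793] 1.6824704747419847
[0.48673923 0.09208171 0.17851969] [0.48674495 0.09193905] [ 3.59260906e-05 -1.38187980e-04  1.38437505e-08]
[0.48688153 0.09213081 0.17869148] [0.48645188 0.09182322] [ 5.00437411e-04 -1.69625774e-04 -4.48194175e-08] [-0.40340373  0.10917701 -0.69335626] [0.0603192  0.02461005 0.00778641] 1.6824491468969238
[0.48695012 0.09213858 0.17880957] [0.48673546 0.09188331] [ 2.79514622e-04 -1.81963545e-04 -1.04316348e-07]
```

View pics/w5.png

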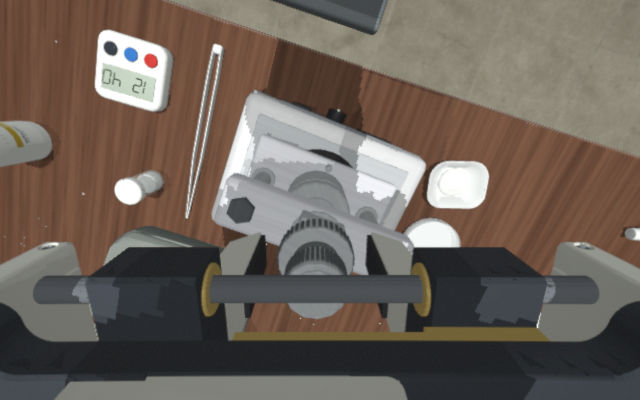

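Well centred; close on the nut.

```bash
python3 -m handwheel '[{"tx":0,"ty":0,"tz":0,"wx":0,"wy":0,"wz":0,"claw":0.5},{"tx":0,"ty":0,"tz":0,"wx":0,"wy":0,"wz":0,"claw":0.3},{"tx":0,"ty":0,"tz":0,"wx":0,"wy":0,"wz":0,"claw":0.3},{"tx":0,"ty":0,"tz":0,"wx":0,"wy":0,"wz":0,"claw":0.3},{"tx":0,"ty":0,"tz":0,"wx":0,"wy":0,"wz":0,"claw":0.3},{"tx":0,"ty":0,"tz":0,"wx":0,"wy":0,"wz":0,"claw":0.3}]' 55; python3 o.py
```

```text
clock: 17.12
position: [0.4869, 0.092, 0.1787]
ee_rot: [-0.461, 3.107, -0.0]
force: [0.4, -0.8, 1.3]
width: 0.424
[0.4869 0.092  0.1787] [-0.183  0.002 -0.008] [ 0.4 -0.8  1.3] 0.424 1.683 17.12 eff [-0.231  0.056 -0.004] yaw -163.13
[0.4869 0.092  0.1787] [-0.182 -0.045 -0.02 ] [ 0.7 -1.9  1. ] 0.42 1.682 17.17 eff [-0.258  0.052 -0.004] yaw -163.13
[0.4869 0.092  0.1787] [-0.237 -0.042  0.007] [ 0.4 -1.8  1.4] 0.421 1.682 17.22 eff [-0.284  0.05  -0.003] yaw -163.13
[0.4869 0.092  0.1787] [-0.18   0.022  0.035] [ 0.2 -1.9  1.3] 0.422 1.683 17.27 eff [-0.31   0.047 -0.003] yaw -163.13
```

```bash
python3 -m handwheel '[{"tx":0,"ty":0,"tz":0.004,"wx":0,"wy":0,"wz":4,"claw":0.3},{"tx":0,"ty":0,"tz":0.009,"wx":0,"wy":0,"wz":8,"claw":0.3},{"tx":0,"ty":0,"tz":0.013,"wx":0,"wy":0,"wz":12,"claw":0.3},{"tx":0,"ty":0,"tz":0.018,"wx":0,"wy":0,"wz":16,"claw":0.3},{"tx":0,"ty":0,"tz":0.022,"wx":0,"wy":0,"wz":20,"claw":0.3},{"tx":0,"ty":0,"tz":0.027,"wx":0,"wy":0,"wz":24,"claw":0.3},{"tx":0,"ty":0,"tz":0.031,"wx":0,"wy":0,"wz":28,"claw":0.3},{"tx":0,"ty":0,"tz":0.036,"wx":0,"wy":0,"wz":32,"claw":0.3},{"tx":0,"ty":0,"tz":0.04,"wx":0,"wy":0,"wz":36,"claw":0.3},{"tx":0,"ty":0,"tz":0.043,"wx":0,"wy":0,"wz":39,"claw":0.3},{"tx":0,"ty":0,"tz":0.047,"wx":0,"wy":0,"wz":42,"claw":0.3}]' 55 >/dev/null; python3 p.py
python3 -m handwheel '[{"tx":0,"ty":0,"tz":0.003,"wx":0,"wy":0,"wz":3,"claw":0.3},{"tx":0,"ty":0,"tz":0.007,"wx":0,"wy":0,"wz":6,"claw":0.3},{"tx":0,"ty":0,"tz":0.01,"wx":0,"wy":0,"wz":9,"claw":0.3}]' 55 ; python3 o.py
```

```text
[-0.142 -0.064  0.086] 1.064 1.016
clock: 18.43
position: [0.4869, 0.0923, 0.1781]
ee_rot: [0.925, 3.002, 0.0]
force: [1.4, -0.3, 0.5]
width: 0.423
[0.4869 0.0923 0.1781] [-0.08  -0.065  0.104] [ 1.4 -0.3  0.5] 0.423 0.875 18.43 eff [-0.024  0.227  1.137] yaw 145.74
[0.487  0.0923 0.1781] [-0.136 -0.057 -0.006] [ 0.6 -0.3  1.4] 0.419 0.872 18.48 eff [-0.13   0.166  0.921] yaw 145.53
[0.487  0.0923 0.1782] [-0.119 -0.102 -0.061] [ 1.3 -1.3  1.5] 0.418 0.876 18.53 eff [-0.187  0.246 -1.016] yaw 145.83
[0.4869 0.0923 0.1782] [-0.115 -0.156 -0.075] [ 0.8 -1.1  0.8] 0.419 0.878 18.58 eff [-0.124  0.282 -0.471] yaw 145.96
```

```bash
python3 -m handwheel '[{"tx":0,"ty":0,"tz":0.003,"wx":0,"wy":0,"wz":3,"claw":0.3},{"tx":0,"ty":0,"tz":0.007,"wx":0,"wy":0,"wz":6,"claw":0.3}]' 55 >/dev/null; python3 p.py
python3 -m handwheel '[{"tx":0,"ty":0,"tz":0.003,"wx":0,"wy":0,"wz":3,"claw":0.3}]' 55 >/dev/null; python3 p.py
python3 -m handwheel '[{"tx":0,"ty":0,"tz":0.003,"wx":0,"wy":0,"wz":3,"claw":0.3}]' 55 >/dev/null; python3 p.py
python3 -m handwheel '[{"tx":0,"ty":0,"tz":0.003,"wx":0,"wy":0,"wz":3,"claw":0.3}]' 55 >/dev/null; python3 p.py
python3 -m handwheel '[{"tx":0,"ty":0,"tz":0.003,"wx":0,"wy":0,"wz":3,"claw":0.3}]' 55 >/dev/null; python3 p.py
python3 -m handwheel '[{"tx":0,"ty":0,"tz":0.003,"wx":0,"wy":0,"wz":3,"claw":0.3}]' 55 >/dev/null; python3 p.py
```

```text
[-0.07  -0.102 -0.01 ] 1.361 0.784
[-0.042 -0.11   0.02 ] 1.154 0.737
[-0.022 -0.195  0.021] 1.13 0.69
[-0.034 -0.203  0.026] 1.126 0.644
[-0.011 -0.227  0.005] 1.124 0.597
[ 0.002 -0.24   0.059] 1.122 0.551
```

```bash
python3 -m handwheel '[{"tx":0,"ty":0,"tz":0.003,"wx":0,"wy":0,"wz":3,"claw":0.3},{"tx":0,"ty":0,"tz":0.007,"wx":0,"wy":0,"wz":6,"claw":0.3}]' 55 >/dev/null; python3 p.py
python3 -m handwheel '[{"tx":0,"ty":0,"tz":0.003,"wx":0,"wy":0,"wz":3,"claw":0.3}]' 55 >/dev/null; python3 p.py
python3 -m handwheel '[{"tx":0,"ty":0,"tz":0.003,"wx":0,"wy":0,"wz":3,"claw":0.3}]' 55 >/dev/null; python3 p.py
python3 -m handwheel '[{"tx":0,"ty":0,"tz":0.003,"wx":0,"wy":0,"wz":3,"claw":0.3}]' 55 >/dev/null; python3 p.py
python3 -m handwheel '[{"tx":0,"ty":0,"tz":0.003,"wx":0,"wy":0,"wz":3,"claw":0.3}]' 55 >/dev/null; python3 p.py
python3 -m handwheel '[{"tx":0,"ty":0,"tz":0.003,"wx":0,"wy":0,"wz":3,"claw":0.3}]' 55 >/dev/null; python3 p.py;python3 -m handwheel '[{"tx":0,"ty":0,"tz":0.003,"wx":0,"wy":0,"wz":3,"claw":0.3}]' 55; python3 p.py
```

```text
[-0.006 -0.184 -0.002] 1.116 0.458
[-0.019 -0.227  0.055] 1.113 0.412
[ 0.04  -0.253  0.03 ] 1.11 0.367
[-0.061 -0.279  0.075] 1.107 0.321
[-0.02  -0.305  0.011] 1.104 0.275
[ 0.007 -0.353 -0.015] 1.101 0.23
clock: 19.83
position: [0.4872, 0.0924, 0.1777]
ee_rot: [2.001, 2.422, 0.001]
force: [1.9, -0.4, -0.5]
width: 0.423
[ 0.004 -0.29   0.046] 1.097 0.184
```

```bash
python3 -m handwheel '[{"tx":0,"ty":0,"tz":0.003,"wx":0,"wy":0,"wz":3,"claw":0.3},{"tx":0,"ty":0,"tz":0.007,"wx":0,"wy":0,"wz":6,"claw":0.3}]' 55 >/dev/null; python3 p.py
python3 -m handwheel '[{"tx":0,"ty":0,"tz":0.003,"wx":0,"wy":0,"wz":3,"claw":0.3}]' 55 >/dev/null; python3 p.py
python3 -m handwheel '[{"tx":0,"ty":0,"tz":0.003,"wx":0,"wy":0,"wz":3,"claw":0.3}]' 55 >/dev/null; python3 p.py
python3 -m handwheel '[{"tx":0,"ty":0,"tz":0.003,"wx":0,"wy":0,"wz":3,"claw":0.3}]' 55 >/dev/null; python3 p.py
python3 -m handwheel '[{"tx":0,"ty":0,"tz":0.003,"wx":0,"wy":0,"wz":3,"claw":0.3}]' 55 >/dev/null; python3 p.py
python3 -m handwheel '[{"tx":0,"ty":0,"tz":0.003,"wx":0,"wy":0,"wz":3,"claw":0.3}]' 55 >/dev/null; python3 p.py;python3 -m handwheel '[{"tx":0,"ty":0,"tz":0.003,"wx":0,"wy":0,"wz":3,"claw":0.3}]' 55; python3 p.py
```

```text
[ 0.008 -0.368  0.036] 1.09 0.094
[-0.016 -0.385  0.069] 1.087 0.049
[-0.035 -0.364  0.06 ] 1.083 0.004
[-0.035 -0.43   0.032] 1.079 -0.041
[-0.033 -0.43  -0.003] 1.075 -0.085
[-0.054 -0.478  0.012] 1.07 -0.13
clock: 20.5
position: [0.4873, 0.0924, 0.1774]
ee_rot: [2.46, 1.953, 0.002]
force: [2.1, 0.8, -3.0]
width: 0.422
[-0.043 -0.522  0.063] 1.066 -0.174
```

```bash
python3 -m handwheel '[{"tx":0,"ty":0,"tz":0.003,"wx":0,"wy":0,"wz":3,"claw":0.3},{"tx":0,"ty":0,"tz":0.007,"wx":0,"wy":0,"wz":6,"claw":0.3}]' 55 >/dev/null; python3 p.py
python3 -m handwheel '[{"tx":0,"ty":0,"tz":0.003,"wx":0,"wy":0,"wz":3,"claw":0.3}]' 55 >/dev/null; python3 p.py
python3 -m handwheel '[{"tx":0,"ty":0,"tz":0.003,"wx":0,"wy":0,"wz":3,"claw":0.3}]' 55 >/dev/null; python3 p.py
python3 -m handwheel '[{"tx":0,"ty":0,"tz":0.003,"wx":0,"wy":0,"wz":3,"claw":0.3}]' 55 >/dev/null; python3 p.py
python3 -m handwheel '[{"tx":0,"ty":0,"tz":0.003,"wx":0,"wy":0,"wz":3,"claw":0.3}]' 55 >/dev/null; python3 p.py
python3 -m handwheel '[{"tx":0,"ty":0,"tz":0.003,"wx":0,"wy":0,"wz":3,"claw":0.3}]' 55 ; python3 p.py
```

```text
[-0.042 -0.442  0.042] 1.054 -0.262
[-0.083 -0.464  0.035] 1.047 -0.306
[-0.072 -0.498  0.012] 1.038 -0.349
[-0.099 -0.494  0.106] 1.029 -0.393
[-0.13  -0.503  0.08 ] 1.018 -0.436
clock: 21.08
position: [0.4874, 0.0923, 0.1772]
ee_rot: [2.775, 1.471, 0.002]
force: [3.0, -0.9, -2.1]
width: 0.418
[-0.103 -0.534  0.062] 1.008 -0.479
```

```bash
python3 -m handwheel '[{"tx":0,"ty":0,"tz":0.003,"wx":0,"wy":0,"wz":3,"claw":0.3},{"tx":0,"ty":0,"tz":0.007,"wx":0,"wy":0,"wz":6,"claw":0.3}]' 55 >/dev/null; python3 p.py
python3 -m handwheel '[{"tx":0,"ty":0,"tz":0.003,"wx":0,"wy":0,"wz":3,"claw":0.3}]' 55 >/dev/null; python3 p.py
python3 -m handwheel '[{"tx":0,"ty":0,"tz":0.003,"wx":0,"wy":0,"wz":3,"claw":0.3}]' 55 >/dev/null; python3 p.py
python3 -m handwheel '[{"tx":0,"ty":0,"tz":0.003,"wx":0,"wy":0,"wz":3,"claw":0.3}]' 55 >/dev/null; python3 p.py
python3 -m handwheel '[{"tx":0,"ty":0,"tz":0.003,"wx":0,"wy":0,"wz":3,"claw":0.3}]' 55 >/dev/null; python3 p.py
python3 -m handwheel '[{"tx":0,"ty":0,"tz":0.003,"wx":0,"wy":0,"wz":3,"claw":0.3}]' 55 ; python3 p.py
```

```text
[-0.14  -0.468  0.073] 0.986 -0.564
[-0.147 -0.51   0.099] 0.972 -0.606
[-0.158 -0.519  0.125] 0.953 -0.649
[-0.176 -0.529  0.066] 0.941 -0.69
[-0.182 -0.545  0.168] 0.928 -0.732
clock: 21.67
position: [0.4875, 0.0923, 0.177]
ee_rot: [2.997, 0.941, 0.002]
force: [3.6, -0.3, -1.6]
width: 0.425
[-0.244 -0.541  0.121] 0.914 -0.774
```

```bash
python3 -m handwheel '[{"tx":0,"ty":0,"tz":0.003,"wx":0,"wy":0,"wz":3,"claw":0.3}]' 55 >/dev/null; python3 p.py
python3 -m handwheel '[{"tx":0,"ty":0,"tz":0.003,"wx":0,"wy":0,"wz":3,"claw":0.3}]' 55 >/dev/null; python3 p.py
python3 -m handwheel '[{"tx":0,"ty":0,"tz":0.003,"wx":0,"wy":0,"wz":3,"claw":0.3}]' 55 >/dev/null; python3 p.py
python3 -m handwheel '[{"tx":0,"ty":0,"tz":0.003,"wx":0,"wy":0,"wz":3,"claw":0.3}]' 55 >/dev/null; python3 p.py
python3 -m handwheel '[{"tx":0,"ty":0,"tz":0.003,"wx":0,"wy":0,"wz":3,"claw":0.3}]' 55; python3 p.py
```

```text
[-0.258 -0.507  0.12 ] 0.901 -0.815
[-0.305 -0.456  0.096] 0.883 -0.856
[-0.251 -0.47   0.195] 0.871 -0.897
[-0.291 -0.447  0.113] 0.855 -0.938
clock: 22.08
position: [0.4876, 0.0922, 0.1769]
ee_rot: [3.094, 0.542, 0.002]
force: [2.3, -0.7, -1.0]
width: 0.419
[-0.258 -0.485  0.134] 0.841 -0.978
```

```bash
python3 -m handwheel '[{"tx":0,"ty":0,"tz":0.003,"wx":0,"wy":0,"wz":3,"claw":0.3}]' 55 >/dev/null; python3 p.py
python3 -m handwheel '[{"tx":0,"ty":0,"tz":0.003,"wx":0,"wy":0,"wz":3,"claw":0.3}]' 55 >/dev/null; python3 p.py
python3 -m handwheel '[{"tx":0,"ty":0,"tz":0.003,"wx":0,"wy":0,"wz":3,"claw":0.3}]' 55 >/dev/null; python3 p.py
python3 -m handwheel '[{"tx":0,"ty":0,"tz":0.003,"wx":0,"wy":0,"wz":3,"claw":0.3}]' 55; python3 p.py
```

```text
[-0.295 -0.46   0.126] 0.827 -1.019
[-0.33  -0.418  0.154] 0.812 -1.059
[-0.267 -0.364  0.202] 0.8 -1.099
clock: 22.42
position: [0.4876, 0.0921, 0.1768]
ee_rot: [3.134, 0.216, 0.002]
force: [3.0, -0.5, -0.6]
width: 0.417
[-0.376 -0.475  0.243] 0.792 -1.139
```

```bash
python3 -m handwheel '[{"tx":0,"ty":0,"tz":0.002,"wx":0,"wy":0,"wz":2,"claw":0.3}]' 55 >/dev/null; python3 p.py
python3 -m handwheel '[{"tx":0,"ty":0,"tz":0.002,"wx":0,"wy":0,"wz":2,"claw":0.3}]' 55 >/dev/null; python3 p.py
python3 -m handwheel '[{"tx":0,"ty":0,"tz":0.002,"wx":0,"wy":0,"wz":2,"claw":0.3}]' 55; python3 o.py
```

```text
[-0.255 -0.392  0.202] 0.167 -1.165
[-0.288 -0.453  0.253] 0.391 -1.191
clock: 22.67
position: [0.4876, 0.092, 0.1768]
ee_rot: [3.141, 0.053, 0.002]
force: [2.4, -0.7, 0.1]
width: 0.422
[0.4876 0.092  0.1768] [-0.356 -0.394  0.208] [ 2.4 -0.7  0.1] 0.422 -1.217 22.67 eff [-0.113  0.889  0.434] yaw 1.93
[0.4876 0.092  0.1768] [-0.292 -0.422  0.081] [ 3.1 -1.6  1. ] 0.42 -1.219 22.72 eff [-0.141  0.864  0.374] yaw 1.78
[0.4876 0.092  0.1768] [-0.301 -0.528  0.011] [ 4.2 -1.4 -0.2] 0.418 -1.217 22.77 eff [-0.157  1.193 -0.588] yaw 1.95
[0.4876 0.092  0.1768] [-0.297 -0.76  -0.023] [ 3.5 -1.5 -0.5] 0.421 -1.216 22.82 eff [-0.077  1.424 -0.237] yaw 2.0
```

```bash
python3 -m handwheel '[{"tx":0,"ty":0,"tz":0,"wx":0,"wy":0,"wz":0,"claw":0.65},{"tx":0,"ty":0,"tz":0,"wx":0,"wy":0,"wz":0,"claw":0.65},{"tx":0,"ty":0,"tz":0,"wx":0,"wy":0,"wz":0,"claw":0.65},{"tx":0,"ty":0,"tz":0,"wx":0,"wy":0,"wz":0,"claw":0.65},{"tx":0,"ty":0,"tz":-1,"wx":0,"wy":0,"wz":0,"claw":0.65},{"tx":0,"ty":0,"tz":-3,"wx":0,"wy":0,"wz":0,"claw":0.65},{"tx":0,"ty":0,"tz":-6,"wx":0,"wy":0,"wz":0,"claw":0.65},{"tx":0,"ty":0,"tz":-9,"wx":0,"wy":0,"wz":0,"claw":0.65},{"tx":0,"ty":0,"tz":-12,"wx":0,"wy":0,"wz":0,"claw":0.65},{"tx":0,"ty":0,"tz":-12,"wx":0,"wy":0,"wz":0,"claw":0.65},{"tx":0,"ty":0,"tz":-12,"wx":0,"wy":0,"wz":0,"claw":0.65}]' 55
python3 - <<'E'
from h import *
s,k,x,t=knobfit(lo=.192,hi=.203); print(s['position'],x,s['force'],s['ft_torque'])
h=np.histogram(k[:,2],bins=np.arange(.160,.215,.001));print([(a.round(3).item(),b.item()) for a,b in zip(h[1],h[0])])
im,d=vision.get_image("wrist");cv2.imwrite("pics/w6.png",im)
for n in ["scene","side"]:
    im,d=vision.get_image(n);m,T=cam(n);cv2.imwrite(f"pics/{n}9.png",im)
    r=nets.cut_out("jar",n)
    if r:
        v,u=np.nonzero(r[0]["region"]&(d>0));P=np.array([pt(m,T,(a,b),d[b,a]) for a,b in zip(u,v)]);print(n,r[0]["score"],np.median(P,0))
E
```

```text
clock: 23.73
position: [0.4875, 0.0922, 0.2983]
ee_rot: [-3.139, -0.053, -0.004]
force: [-0.5, 0.1, -1.0]
width: 0.649
[0.4874992  0.09218489 0.29825093] [0.48715988 0.09229884] [-0.48954911  0.1039503  -0.97414308] [-0.05722306  0.18394772 -0.0065331 ]
[(0.16, 0), (0.161, 0), (0.162, 0), (0.163, 0), (0.164, 0), (0.165, 0), (0.166, 1), (0.167, 9), (0.168, 5), (0.169, 8), (0.17, 9), (0.171, 14), (0.172, 11), (0.173, 14), (0.174, 25), (0.175, 25), (0.176, 80), (0.177, 232), (0.178, 175), (0.179, 25), (0.18, 1), (0.181, 0), (0.182, 0), (0.183, 0), (0.184, 0), (0.185, 0), (0.186, 0), (0.187, 0), (0.188, 0), (0.189, 0), (0.19, 2), (0.191, 2), (0.192, 9), (0.193, 8), (0.194, 12), (0.195, 11), (0.196, 8), (0.197, 6), (0.198, 12), (0.199, 12), (0.2, 9), (0.201, 22), (0.202, 30), (0.203, 40), (0.204, 32), (0.205, 77), (0.206, 190), (0.207, 290), (0.208, 282), (0.209, 53), (0.21, 5), (0.211, 0), (0.212, 0), (0.213, 0)]
scene 0.61 [0.46929487 0.0781789  0.09131122]
side 0.79 [0.47005331 0.11019429 0.08966415]
```

View pics/w6.png

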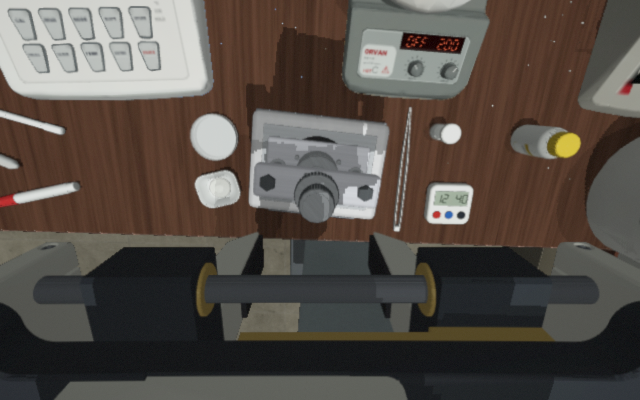

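View pics/scene9.png

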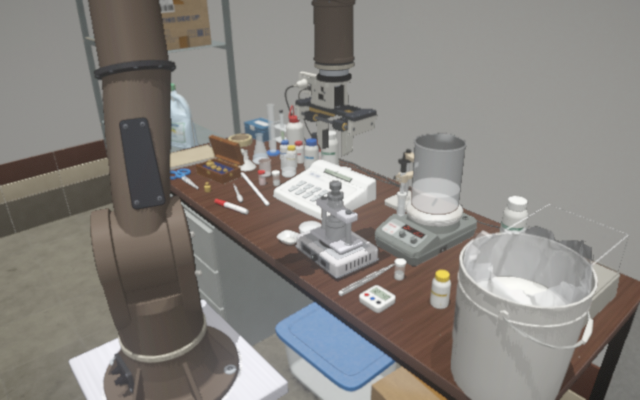

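```bash
python3 -c "
from cell import arm; print(arm.sign_off())"
```

```text
the job is handed in; nothing more can be done
None
```

The mill is clamped and locked, and I've handed the job in. The run took about 24 s of the 72 s allowed.

- **Knob:** I turned it about 234° clockwise. Running torque was about 0.07 N m, rising to about 0.22 N m at the end. Its top came down about 2.5 mm, which fits the 4 mm pitch, so it did not slip noticeably in the grip.
- **Nut:** I then turned it about 192° clockwise. It ran at about 0.03 N m, met the washer after roughly 130°, and ended at about 0.22 N m. Its top dropped a further 2 mm or so.
- **After release:** With the gripper lifted clear and the wrist forces near zero, the knob's height was unchanged. The jar measured within about 1–2 mm of where it began. The pictures show the petri dish, weigh boat, tweezers, vial and timer in place.

**Torque uncertainty:** Single readings scattered by 0.03–0.05 N m, with one peak of 0.267 on the knob and one of 0.253 on the nut. The final torques are therefore averages over the last few degrees. The knob reading also hovered around 0.15 N m for about 12°, so I raised the grip from 40 to 58 N and it climbed again. I did not re-test the knob's torque after tightening the nut.

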